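# Hang up the lint filter that stands behind the detergent jug

### The arm

A 7-joint arm with a two-finger parallel gripper is mounted at the origin on a cart in front of the work surface, level with it; the furniture and walls round the work are solid. World frame = base frame: x ahead of the robot, y to its left, z up, the work surface at z = 0. Lengths are in m, angles in rad, forces in N, time in s.
With the tool pointing down it reaches from about 0.4 to 0.85 m from the base axis. Payload 10.4 kg.
Tool frame: the origin (TCP) lies between the finger pads, 19 mm behind the fingertips; this is the grasp point; z points along the fingers, y is the line along which they close (so a half turn about z gives the same grasp; the last joint's range is limited). The gripper opens to 85 mm and grips with 20 to 120 N. Pads are 22 mm wide; open, the fingers measure 114 mm over their backs; the gripper's body (76 mm by 85 mm) begins 54 mm behind the grasp point. The pads swing forward as they close: fully open they stand 13 mm farther back than shut.
Start: joints at [-1.172, 0.332, -0.065, 1.46, 0.022, 1.35, -0.088], TCP at [0.256, 0.57, 0.25] pointing down, gripper open.
Joint ranges: [-2.6, 2.6], [-0.5, 2.12], [-1.47, 1.34], [0.16, 2.42], [-1.27, 4.41], [0.06, 2.06], [-2.6, 2.6]. Speed limits (rad/s): [2.22, 2.22, 2.79, 2.79, 3.14, 3.14, 3.14].

### API

Orientations are given as a unit quaternion [x, y, z, w].
In Python, from workcell import manip, vision, probe_bus, hand_in gives the robot as it stands (manip), with the cameras (vision), the job as plain functions and the readings (probe_bus).
- The arm moves only by the tool send_path, called after "Emit:" as name(argument=value, ...), one argument or row to a line, values as JSON. Schema: {"type":"object","properties":{"deltas":{"type":"string"},"squeeze":{"type":"number"},"only":{"type":"string"},"quiet":{"type":"boolean"},"lines":{"type":"string"}},"required":["deltas"],"additionalProperties":false}. deltas is a string of 1 to 20 rows, parted by a bar, with the numbers parted by commas; each row has 7 numbers: a rotation vector rx, ry, rz in normalised numbers (1 is pi rad), then dx, dy, dz in fractions of the full range, 1 being 800 mm, then the opening from 0.0 (shut) to 1.0 (fully open); each row is the pose to reach, as a shift and turn from the pose commanded when the call began, along the tool's axes at that moment; what a row does not reach only later rows make up. A row lasts 1/8 s, in which the tool goes at most 0.0625 m and 0.188 rad, less where a joint would pass 70% of its speed; a pose out of reach is approached as far as the arm can. The fingers move at their own pace and stop on an object; squeeze is the grip in N (left out, the last holds). Time passes only in rows, so rows that do not move let the fingers close. The tool returns the time, the measured TCP pose, the force, the opening and the grip force at its end. only (a regular expression) keeps the lines of the reply that match it, lines (a string "A,B") keeps lines A to B, and quiet returns only ok. Shift and turn numbers lie between -1 and 1, and a call with a number outside is refused. Input that does not fit is refused with a message, and nothing moves.
- probe_bus.get_obs(): the state, without advancing time (a new reading comes with each control period).
- vision.camera(name): name is "scene" or "top" or "wrist"; returns the picture (420x560x3 uint8, blue, green, red); there is no depth.
- vision.calibration(name): a dict with "fx", "fy", "cx", "cy" (pixels), "k1" (the pictures are not rectified: a ray, as slopes to the right and down, at radius r is drawn at 1 + k1 r^2 times it, then the intrinsics apply), "world_from_camera" (4x4, takes a point from camera to world coordinates); the wrist camera has in their place "tool_from_camera" (4x4, takes a point from camera to tool coordinates, whose origin is the TCP and whose axes are the flange's). Camera axes: x right, y up, looking along -z (the intrinsics and any distortion apply to the point x, -y, -z); pixel columns grow to the right and rows downward; lengths in m; the calibration is good to about 2 mm. A picture is of the moment at which its call begins: read the wrist's pose just before it. calibration takes no time and is no camera call.
- hand_in(): hands the job in; it is judged then, once.
The state is a dict: "clock": time; "joint_pos": joint angles; "joint_velocities": joint speeds; "tau": joint torques, N m; "position": TCP position; "ee_rot": TCP orientation; "ft_force": force on the tool from outside, world axes, zero at the start; "torque": the same for the moment, N m; "grip_width": opening from 0.0 (shut) to 1.0 (fully open); "grasp_force": force on a finger pad.
Only numpy, scipy, OpenCV 4.12 (cv2) and the standard library are available. Lean on these libraries where they do the work, as an engineer would, in place of code of your own. Each camera call takes 0.05 s, during which the arm holds its last target. There are 200 camera calls.

### The job

The dryer's lint filter stands behind the big detergent jug. Slide the jug aside along the table, hang the filter by its two holes on both pins of the drip stand with its perforated strip up against the back plate, and then slide the jug back to where it stood. The jug is full and its cap is loose: push it by its body, keep it upright and on the table, do not touch the cap, and leave the spray can, spray bottle and mug as they are.

Things in the scene. Friction and masses are not known exactly. Their poses are not given: they have to be found in the camera images.
- jug: Dark grey detergent jug, black base and cap, loose, 0.6 to 0.94 kg, 294 mm tall. Round body, radius 71 mm at the foot, 79 at mid height, narrowing to the 67 mm wide cap (z 254 up). Solid handle, z 72 to 227 mm, out to 116 mm from the axis, 70 deg counter-clockwise of own x; it starts roughly towards the robot. Origin underneath, 16.5 mm off the axis. Pushed above about 70 mm it may tip.
- jug_axis (a point): Point on the underside of the jug, on the upright axis of its round body (z = 0 while it stands on the table). The jug is back in place when this point is where it was at the start.
- lint_filter: Grey upright filter cassette with dark mesh, loose, 0.18 to 0.29 kg, standing 10 to 27 mm behind the jug. Origin: centre of its underside; z up, own x to its rear (away from the jug), y along its width. Frame 30 mm thick (x), 124 wide, 104 high. A 4 mm strip on the rear edge (x 11 to 15, z 100 to 126 mm) has two 13 mm holes, through along x. Low ribs beside the tab at y +-32 mm.
- filter_grip (a point): Point in the filter's grip tab, on the filter's own z axis, 151 mm above its underside. The tab is 14 mm thick (x), 50 mm wide (y) and rises mid-top to z 160 mm. Pinched across its thickness from above with the TCP here, fingers stay clear of the strip and of the stand's plate.
- hole_left (a point): Centre of the filter's hole at own y = +45 mm, in the middle of the strip's thickness (own x 13, z 113 mm).
- hole_right (a point): Centre of the filter's hole at own y = -45 mm (own x 13, z 113 mm).
- drip_stand: Fixed drip stand: upright white back plate 118 mm wide, 4 mm thick, top at z 159 mm; drip tray 14 mm high at its foot, reaching 76 mm to the front. Origin on the table under the middle of the plate's front face; own -x points out to the front (roughly to the robot), y along the plate. Two pins on the front face. A hung filter has its strip on the plate and its underside 35 mm above the table.
- pin_left (a point): Point on the axis of the steel pin at own y +45 mm, 2 mm in front of the plate, z 150 mm. Pin 8 mm in diameter with a round end, rising outward by 12 degrees; its tip is 37 mm out from the plate, axis there 158 mm high. hole_left comes here (2 to 3 mm below this point) when the filter hangs home.
- pin_right (a point): The same for the pin at own y = -45 mm and hole_right.
- press (a point): Obstacle to the right of the stand: a dark green hand press, fixed, not used. Point on the table under its ram. Base plate 110 mm wide, from 55 mm before to 146 mm behind this point; column and head up to z 280 mm within 20 mm of its middle plane; above, a thin lever slopes up to the front, to a ball 130 mm before this point at z 415 mm.
- starch_can: Bystander: printed aerosol can, 67 mm diameter, 205 mm tall, loose; origin under its centre.
- water_spray: Bystander: trigger spray bottle with blue label, 45 x 108 x 214 mm, loose; origin under its centre, all of it within 58 mm of the origin's vertical.
- tea_mug: Bystander: green mug, 86 mm diameter, 96 mm tall, 118 mm with its handle, loose; all of it within 60 mm of the origin's vertical.

How it is judged:
On the way, in this order (a step that is already met when the one before it is completed fails the run):
1. the jug is slid aside (at least 60 mm) (distance of jug_axis from where it was at the start of the episode above 0.06 m), for 0.2 s.
2. the filter hangs on both pins, released, its strip within 10 mm of the back plate (distance between hole_left and pin_left below 0.01 m and distance between hole_right and pin_right below 0.01 m and angle between lint_filter's own z axis and vertical below 0.12 rad and contact force between the fingers and lint_filter below 0.3 N), for 0.3 s.
At the end, for the whole second after the job is handed in: The filter hangs at rest on both pins of the drip stand, each hole's centre within 10 mm of its pin's point at the plate and the filter within 7 degrees of upright; the jug stands upright and at rest within 25 mm of where it stood at the start (its direction is free) (distance between hole_left and pin_left below 0.01 m and distance between hole_right and pin_right below 0.01 m and angle between lint_filter's own z axis and vertical below 0.12 rad and linear speed of each of lint_filter, jug below 0.02 m/s and distance of jug_axis from where it was at the start of the episode below 0.025 m and angle between jug's own z axis and vertical below 0.05 rad); the robot touches nothing.
It fails at once if the jug is lifted more than 15 mm off the table or tipped more than 12 degrees (height (world z) of jug_axis above 0.015 m or angle between jug's own z axis and vertical above 0.21 rad).
It fails at once if the fingers touch the jug at its cap (TCP higher than 0.24 m) (contact force between the fingers and jug above 0.5 N and height (world z) of the grasp point above 0.24 m).
It fails at once if the filter is knocked over or turned over (angle between lint_filter's own z axis and vertical above 0.7 rad).
It fails at once if the spray can, the spray bottle or the mug is shifted more than 20 mm or tipped (distance of any of starch_can, water_spray, tea_mug from where it was at the start of the episode above 0.02 m or angle between any of starch_can, water_spray, tea_mug's own z axis and vertical above 0.3 rad).
It also fails if it takes over 72 s, if anything falls off the work surface, if the arm or the gripper's body presses on something with over 40 N, if the wrist force passes 120 N, or if a joint passes its speed limit or range.

## Working session

There is one attempt and no reset: what is moved stays moved. The work goes in short steps, Python scripts to look and compute and a tool call to move; the robot and the scene stay as the last step left them, time stands still between calls to the robot, and variables do not carry over. Pictures are saved under pics/ and viewed, at most 10 in all, crops included, and the job is handed in when it is done.

```bash
ls; mkdir -p pics
```

Create h.py:
```python
import numpy as np,cv2
from workcell import manip, vision, probe_bus, hand_in
from scipy.spatial.transform import Rotation as R
def pose():
    o=probe_bus.get_obs();return np.array(o["position"]),R.from_quat(o["ee_rot"])
def W(name):
    c=vision.calibration(name)
    if "world_from_camera" in c: return c,np.array(c["world_from_camera"])
    p,r=pose();T=np.eye(4);T[:3,:3]=r.as_matrix();T[:3,3]=p
    return c,T@np.array(c["tool_from_camera"])
def proj(c,T,P):
    P=np.atleast_2d(P);q=(P-T[:3,3])@T[:3,:3]
    s=np.c_[q[:,0]/-q[:,2],-q[:,1]/-q[:,2]];s=s*(1+c["k1"]*(s**2).sum(1,keepdims=True))
    return s*[c["fx"],c["fy"]]+[c["cx"],c["cy"]]
def ray(c,T,uv):
    K=np.array([[c["fx"],0,c["cx"]],[0,c["fy"],c["cy"]],[0,0,1.]])
    d=(np.array(uv,float)-[c["cx"],c["cy"]])/[c["fx"],c["fy"]];s=d.copy()
    for _ in range(30): s=d/(1+c["k1"]*(s**2).sum())
    return T[:3,3],T[:3,:3]@np.array([s[0],-s[1],-1])
def at(c,T,uv,z):
    o,d=ray(c,T,uv);return o+d*(z-o[2])/d[2]
def snap(n,f):
    cT=W(n);im=vision.camera(n);cv2.imwrite(f"pics/{f}.png",im);np.savez(f"pics/{f}.npz",T=cT[1]);return cT,im
```

Run:
```python
from h import *
for n in("scene","top"):
    (c,T),im=snap(n,n+"0");print(n,c["fx"],c["k1"],T.round(3).tolist())
print(pose()[0],pose()[1].as_matrix().round(3).tolist())
```

```text
pics
workcell.py
scene 531.4933531796477 -0.17639349381113387 [[-0.73, -0.324, 0.601, 1.43], [0.683, -0.322, 0.656, 1.003], [-0.019, 0.889, 0.457, 0.725], [0.0, 0.0, 0.0, 1.0]]
top 474.4534418500037 -0.013288327607799832 [[-0.091, 0.781, -0.618, -0.179], [-0.996, -0.064, 0.065, 0.201], [0.011, 0.621, 0.783, 1.115], [0.0, 0.0, 0.0, 1.0]]
[0.25573302 0.56994283 0.24930112] [[-0.912, 0.409, -0.0], [0.409, 0.912, -0.001], [-0.0, -0.001, -1.0]]
```

View pics/scene0.png

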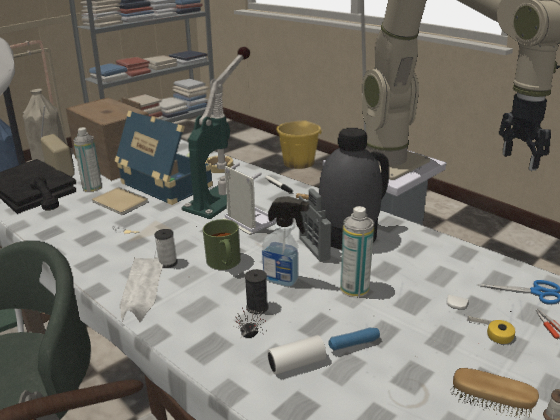

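View pics/top0.png

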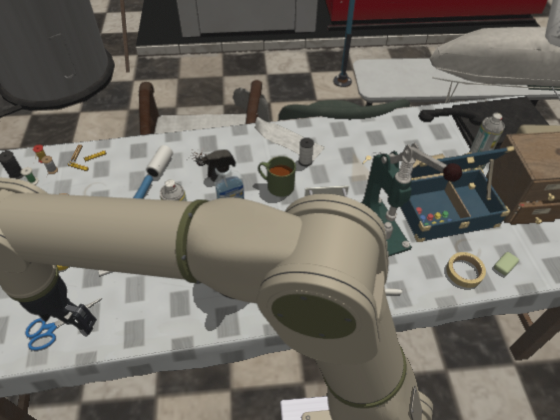

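Scene picture: jug centre ~(352,190), filter ~(315,225) in front of it, stand (243,200), press (210,170), mug (222,245), spray bottle (282,260), can (357,255). In the top picture the arm hides the jug, filter and stand.

Run:
```python
from h import *
c,T=W("scene")
for n,uv,z in [("can base",(356,292),0),("can top",(361,208),.205),("mug base",(222,265),0),("spray",(281,281),0),("jug cap top",(352,131),.294),("jug left base",(322,240),0),("stand plate topL",(228,166),.159),("plate topR",(250,170),.159),("filt tab",(307,192),.155),("press base front corner",(211,216),0),("jug foot",(352,246),0)]:
    print(n,at(c,T,uv,z).round(3))
c=vision.calibration("wrist");print(np.array(c["tool_from_camera"]).round(3).tolist(),c["fx"])
im=cv2.imread("pics/scene0.png")[130:290,185:400];cv2.imwrite("pics/crop0.png",cv2.resize(im,None,fx=3.7,fy=3.7,interpolation=cv2.INTER_CUBIC))
```

```text
can base [0.656 0.411 0.   ]
can top [0.643 0.4   0.205]
mug base [0.803 0.112 0.   ]
spray [0.746 0.261 0.   ]
jug cap top [0.484 0.239 0.294]
jug left base [0.544 0.204 0.   ]
stand plate topL [ 0.636 -0.06   0.159]
plate topR [0.612 0.003 0.159]
filt tab [0.595 0.197 0.155]
press base front corner [ 0.672 -0.109  0.   ]
jug foot [0.512 0.279 0.   ]
[[0.0, 0.955, 0.298, 0.076], [1.0, -0.001, 0.001, 0.0], [0.002, 0.298, -0.955, -0.124], [0.0, 0.0, 0.0, 1.0]] 344.4795984582589
```

View pics/crop0.png

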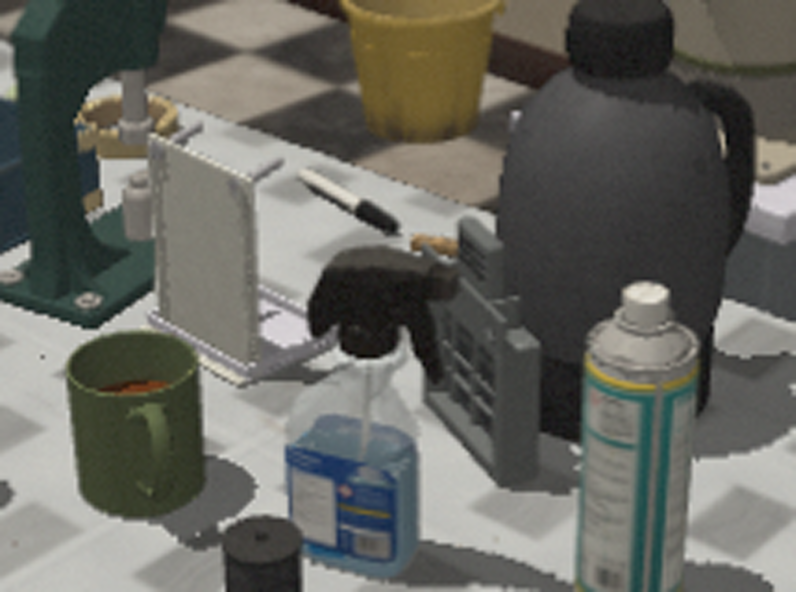

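The crop shows the stand plate with pins (front away from the camera), the filter with strip facing this camera, jug handle at the right silhouette. Next I'll take a wrist view from the robot side.

Add to h.py:
```python
def ori(psi,tilt=(0,0,0)):
    x=np.array([np.cos(psi),np.sin(psi),0]);z=np.array([0,0,-1.])
    return R.from_rotvec(tilt)*R.from_matrix(np.c_[x,np.cross(z,x),z])
def row(p,r,base=None):
    "row numbers in tool axes from base pose (default: measured)"
    p0,r0=base or pose();d=r0.inv().apply(np.array(p)-p0);v=(r0.inv()*r).as_rotvec()
    print("row",np.r_[v,d].round(3),"n>=",round(max(np.linalg.norm(d)/.0625,np.linalg.norm(v)/.188),1))
```

Run:
```python
from h import *
row([.3,.45,.45],ori(np.pi)); row([.42,.08,.43],ori(np.pi,(0,-.35,0)))
```

```text
row [-0.001 -0.    -0.422 -0.089 -0.092 -0.201] n>= 3.8
row [-0.075 -0.345 -0.417 -0.35  -0.38  -0.18 ] n>= 8.8
```

Units first: shifts go in shares of 800 mm and turns go in shares of pi rad. So -0.38 m / 0.8 = -0.475, -0.35 m / 0.8 = -0.4375, -0.422 rad / 3.1416 = -0.1343.

Emit:
send_path(
  deltas="0,0,-0.1343,-0.1113,-0.115,-0.25,1 | 0,0,-0.1343,-0.1113,-0.115,-0.25,1 | 0,0,-0.1343,-0.1113,-0.115,-0.25,1 | 0,0,-0.1343,-0.1113,-0.115,-0.25,1 | -0.0239,-0.1098,-0.1327,-0.4375,-0.475,-0.225,1 | -0.0239,-0.1098,-0.1327,-0.4375,-0.475,-0.225,1 | -0.0239,-0.1098,-0.1327,-0.4375,-0.475,-0.225,1 | -0.0239,-0.1098,-0.1327,-0.4375,-0.475,-0.225,1 | -0.0239,-0.1098,-0.1327,-0.4375,-0.475,-0.225,1 | -0.0239,-0.1098,-0.1327,-0.4375,-0.475,-0.225,1 | -0.0239,-0.1098,-0.1327,-0.4375,-0.475,-0.225,1 | -0.0239,-0.1098,-0.1327,-0.4375,-0.475,-0.225,1 | -0.0239,-0.1098,-0.1327,-0.4375,-0.475,-0.225,1 | -0.0239,-0.1098,-0.1327,-0.4375,-0.475,-0.225,1",
)

```text
clock: 1.85
position: [0.4193, 0.0817, 0.4299]
ee_rot: [-0.001, 0.985, 0.0, 0.174]
ft_force: [0.1, 0.4, -0.4]
grip_width: 0.998
grasp_force: 0.0
```

Run:
```python
from h import *
(c,T),im=snap("wrist","w1");snap("top","top1")
a=cv2.imread("pics/w1.png");b=cv2.imread("pics/top1.png")
cv2.imwrite("pics/v1.png",cv2.resize(a,(800,600)))
```

```text
(no output)
```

View pics/v1.png

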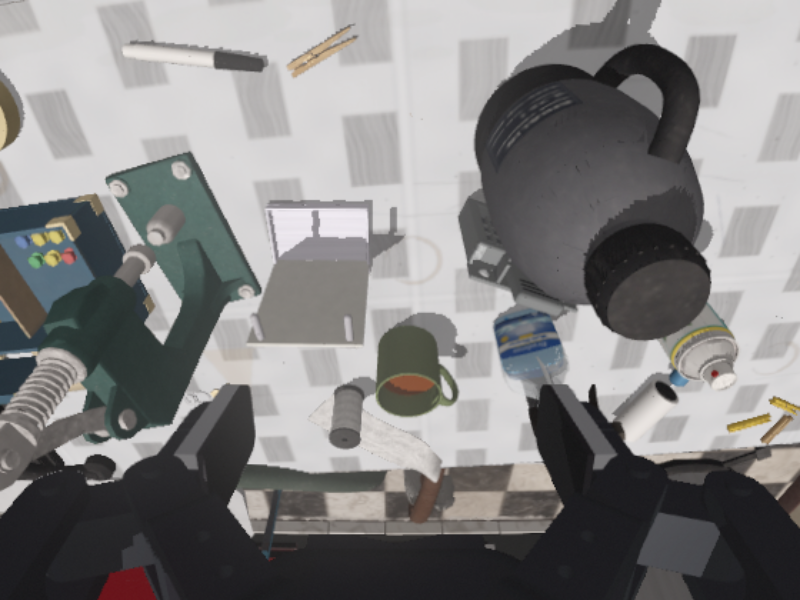

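Wrist view (800-wide): jug cap centre ~(650,285), handle pointing up-right (toward robot and +y) at (680,90), filter at (500,245), stand tray (270–370,202–262), plate top (250–362,343), mug (408,370), press (170,260). I'll enlarge the stand and filter.

Run:
```python
from h import *
a=cv2.imread("pics/w1.png")
s=a[132:252,170:270];f=a[122:242,310:410]
cv2.imwrite("pics/v2.png",cv2.resize(np.hstack([s,f]),None,fx=4,fy=4,interpolation=cv2.INTER_CUBIC))
```

```text
(no output)
```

View pics/v2.png

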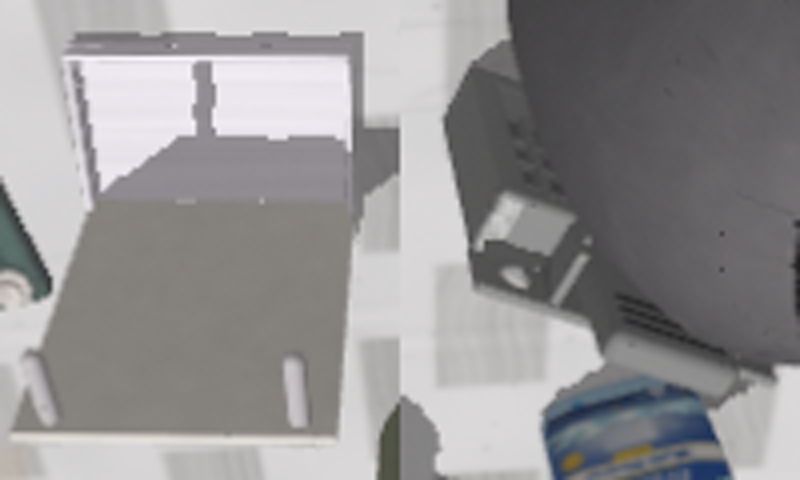

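Create fit.py:
```python
from h import *
from scipy.optimize import least_squares
def fit(obs,x0,T):
    "obs: (cam,localpt,px)"
    def f(v):
        Rz=R.from_euler('z',v[2]).as_matrix();o=[]
        for n,l,u in obs: o.append(proj(*T[n],Rz@np.array(l)+[v[0],v[1],0])[0]-u)
        return np.ravel(o)
    s=least_squares(f,x0,loss='soft_l1');return s.x,f(s.x).reshape(-1,2).round(1).tolist()
```

Run:
```python
from fit import *
def w1(n): return (vision.calibration("wrist"),np.load("pics/w1.npz")["T"]) if n=="w" else W("scene")
T={"w":w1("w"),"s":W("scene")}
S=lambda x,y:(170+x/4,132+y/4);F=lambda x,y:(310+(x-400)/4,122+y/4);C=lambda x,y:(185+x/3.7,130+y/3.7)
print("stand",*fit([("w",(0,-.059,.159),S(15,430)),("w",(0,.059,.159),S(337,433)),("w",(-.037,-.045,.158),S(32,354)),("w",(-.037,.045,.158),S(292,359)),
 ("s",(.004,-.059,.159),C(150,138)),("s",(.004,.059,.159),C(255,185)),("s",(.004,.059,0),C(250,367))],[.65,-.05,0],T))
print("filter",*fit([("w",(.013,-.045,.113),F(515,276)),("w",(.015,-.062,.126),F(474,290)),("w",(-.007,-.025,.16),F(625,335)),("w",(.007,-.025,.16),F(605,362)),
 ("s",(.015,.062,0),C(500,485)),("s",(.015,-.062,0),C(425,402)),("s",(-.015,.062,0),C(540,472))],[.6,.2,-.3],T))
print("jug",*fit([("w",(0,0,.294),(458.5,203)),("s",(0,0,.294),(353,134.5))],[.5,.24,0],T))
cw=T["w"];V=lambda x,y:(x/1.4286,y/1.4286)
for n,u,z in [("handle out low",(640,48),.2),("handle out",(697,95),.15),("foot left",(477,130),.05),("mug rim",(407,390),.096),("can",(703,350),.19),("blotch spraylabel",(530,345),.08),("press corner FR",(112,190),.01),("press FL",(188,155),.01),("press BL",(258,298),.01)]:
    print(n,at(*cw,V(*u),z).round(3))
```

```text
stand [ 0.64045111 -0.00816564 -0.00065486] [[-1.1, 0.9], [0.6, 0.6], [0.0, -0.5], [0.6, -1.5], [-1.5, -1.2], [-1.6, -1.0], [2.2, 3.5]]
filter [ 0.58957001  0.21912622 -0.34853729] [[0.9, 0.4], [1.0, -0.1], [-0.9, -1.4], [-1.1, -0.2], [0.0, 1.3], [-1.1, -0.0], [0.1, 2.0]]
jug [0.47300323 0.23330647 0.        ] [[0.0, 0.2], [0.2, -5.1]]
handle out low [0.36 0.23 0.2 ]
handle out [0.399 0.306 0.15 ]
foot left [0.462 0.16  0.05 ]
mug rim [0.778 0.097 0.096]
can [0.62  0.374 0.19 ]
blotch spraylabel [0.715 0.247 0.08 ]
press corner FR [ 0.542 -0.243  0.01 ]
press FL [ 0.502 -0.144  0.01 ]
press BL [ 0.697 -0.098  0.01 ]
```

Stand at (0.640,−0.008) yaw≈0; filter at (0.590,0.219) yaw −0.35; jug axis ≈(0.473,0.235), handle at ~150°. I'll push the jug to +y with the outer side of the open finger.

Run:
```python
from h import *
o=ori(np.pi,(.2,0,0))
for p in ([.473,.045,.25],[.473,.045,.045],[.473,.10,.045],[.473,.22,.045]): row(p,o)
```

```text
row [-0.197  0.349  0.036  0.012 -0.036  0.187] n>= 3.1
row [-0.197  0.349  0.036  0.082 -0.036  0.38 ] n>= 6.2
row [-0.197  0.349  0.036  0.082  0.019  0.38 ] n>= 6.2
row [-0.197  0.349  0.036  0.082  0.139  0.38 ] n>= 6.6
```

Converted, 0.38 m / 0.8 = 0.475, -0.036 m / 0.8 = -0.045, 0.036 rad / 3.1416 = 0.0115.

Emit:
send_path(
  deltas="-0.0627,0.1111,0.0115,0.015,-0.045,0.2338,1 | -0.0627,0.1111,0.0115,0.015,-0.045,0.2338,1 | -0.0627,0.1111,0.0115,0.015,-0.045,0.2338,1 | -0.0627,0.1111,0.0115,0.015,-0.045,0.2338,1 | -0.0627,0.1111,0.0115,0.1025,-0.045,0.475,1 | -0.0627,0.1111,0.0115,0.1025,-0.045,0.475,1 | -0.0627,0.1111,0.0115,0.1025,-0.045,0.475,1 | -0.0627,0.1111,0.0115,0.1025,-0.045,0.475,1 | -0.0627,0.1111,0.0115,0.1025,-0.045,0.475,1 | -0.0627,0.1111,0.0115,0.1025,-0.0225,0.475,1 | -0.0627,0.1111,0.0115,0.1025,0,0.475,1 | -0.0627,0.1111,0.0115,0.1025,0.0125,0.475,1 | -0.0627,0.1111,0.0115,0.1025,0.0125,0.475,1 | -0.0627,0.1111,0.0115,0.1025,0.0175,0.475,1 | -0.0627,0.1111,0.0115,0.1025,0.0225,0.475,1 | -0.0627,0.1111,0.0115,0.1025,0.0275,0.475,1 | -0.0627,0.1111,0.0115,0.1025,0.0275,0.475,1",
)

```text
clock: 4.08
position: [0.4731, 0.1027, 0.0449]
ee_rot: [0.001, 0.995, 0.1, 0.0]
ft_force: [0.3, -2.1, -0.8]
grip_width: 1.0
grasp_force: 0.0
```

Run:
```python
from h import *
row([.473,.12,.045],ori(np.pi,(.2,0,0)));row([.473,.22,.045],ori(np.pi,(.2,0,0)));print(pose()[1].as_matrix().round(3).tolist())
```

```text
row [ 0.     0.001 -0.001  0.     0.017  0.003] n>= 0.3
row [ 0.     0.001 -0.001  0.     0.115  0.023] n>= 1.9
[[-1.0, 0.001, 0.001], [0.001, 0.98, 0.199], [-0.0, 0.199, -0.98]]
```

Converted, 0.06 m / 0.8 = 0.075, 0.01 m / 0.8 = 0.0125.

Emit:
send_path(
  deltas="0,0,0,0,0.0125,0.0025,1 | 0,0,0,0,0.025,0.005,1 | 0,0,0,0,0.0375,0.0075,1 | 0,0,0,0,0.05,0.01,1 | 0,0,0,0,0.0625,0.0125,1 | 0,0,0,0,0.075,0.015,1",
)

```text
clock: 4.82
position: [0.4731, 0.1646, 0.0451]
ee_rot: [0.001, 0.995, 0.1, 0.0]
ft_force: [0.6, -2.1, -0.5]
grip_width: 1.0
grasp_force: 0.0
```

Run:
```python
from h import *
snap("scene","s2");snap("wrist","w2")
a=cv2.imread("pics/s2.png")[120:300,240:420];b=cv2.imread("pics/w2.png")
cv2.imwrite("pics/v3.png",np.hstack([cv2.resize(a,(400,400)),cv2.resize(b,(400,300))[:,:] if 0 else cv2.copyMakeBorder(cv2.resize(b,(400,300)),0,100,0,0,0)]))
```

```text
(no output)
```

View pics/v3.png

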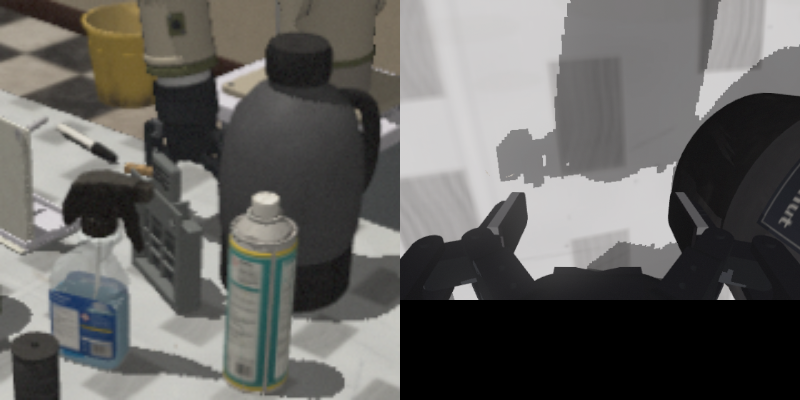

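The jug slides upright (cap now at ~(374,139) in scene), finger contact at its foot; the filter is undisturbed. Continue.

Converted, 0.07 m / 0.8 = 0.0875, 0.06 m / 0.8 = 0.075.

Emit:
send_path(
  deltas="0,0,0,0,0.0125,0.0025,1 | 0,0,0,0,0.025,0.005,1 | 0,0,0,0,0.0375,0.0075,1 | 0,0,0,0,0.05,0.01,1 | 0,0,0,0,0.0625,0.0125,1 | 0,0,0,0,0.075,0.015,1 | 0,0,0,0,0.0875,0.0175,1 | 0,0,0,0,0.0875,0.0175,1",
)

```text
clock: 5.92
position: [0.4731, 0.2366, 0.0454]
ee_rot: [-0.0, 0.995, 0.1, 0.0]
ft_force: [-0.1, -0.7, -0.8]
grip_width: 1.004
grasp_force: 0.0
```

Run:
```python
from h import *
b=pose();f=.349
o=ori(np.pi,(.2,0,0))
row([.473,.14,.05],o);row([.42,.12,.43],ori(np.pi,(0,-.35,0)))
```

```text
row [ 0.001  0.     0.     0.    -0.094 -0.024] n>= 1.5
row [ 0.199 -0.349 -0.035  0.053 -0.037 -0.4  ] n>= 6.5
```

Converted, -0.408 m / 0.8 = -0.51, -0.077 m / 0.8 = -0.0963, -0.349 rad / 3.1416 = -0.1111.

Emit:
send_path(
  deltas="0,0,0,0,-0.0625,-0.015,1 | 0,0,0,0,-0.1175,-0.03,1 | 0,0,0,0,-0.1175,-0.125,1 | 0.0633,-0.1111,-0.0111,0.0663,-0.0963,-0.51,1 | 0.0633,-0.1111,-0.0111,0.0663,-0.0963,-0.51,1 | 0.0633,-0.1111,-0.0111,0.0663,-0.0963,-0.51,1 | 0.0633,-0.1111,-0.0111,0.0663,-0.0963,-0.51,1 | 0.0633,-0.1111,-0.0111,0.0663,-0.0963,-0.51,1 | 0.0633,-0.1111,-0.0111,0.0663,-0.0963,-0.51,1 | 0.0633,-0.1111,-0.0111,0.0663,-0.0963,-0.51,1 | 0.0633,-0.1111,-0.0111,0.0663,-0.0963,-0.51,1",
)

```text
clock: 7.3
position: [0.4201, 0.0785, 0.4301]
ee_rot: [0.001, 0.985, 0.0, 0.175]
ft_force: [0.7, -0.2, -1.6]
grip_width: 0.999
grasp_force: 0.0
```

Run:
```python
from h import *
snap("scene","s3");snap("wrist","w3")
a=cv2.imread("pics/w3.png")
f=a[110:240,295:495]
cv2.imwrite("pics/v4.png",cv2.resize(f,None,fx=4,fy=4,interpolation=cv2.INTER_CUBIC))
```

```text
(no output)
```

View pics/v4.png

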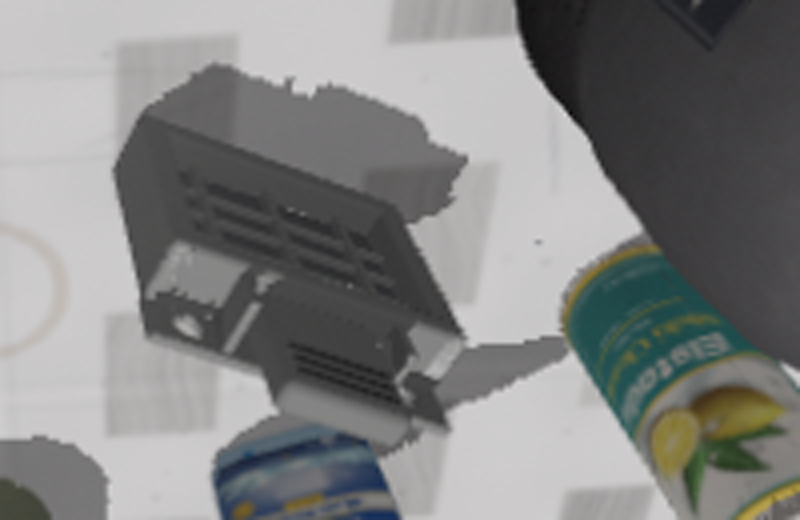

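The filter is fully visible: bottom-front corners (150,110) and (390,205), hole_right (187,320), strip ends (148,335)/(447,430) in the crop; jug is well clear.

Run:
```python
from fit import *
T={"w":(vision.calibration("wrist"),np.load("pics/w3.npz")["T"]),"s":W("scene")}
F=lambda x,y:(295+x/4,110+y/4);C=lambda x,y:(185+x/3.7,130+y/3.7)
x,r=fit([("w",(-.015,-.062,0),F(150,111)),("w",(-.015,.062,0),F(390,204)),("w",(.015,-.062,0),F(117,171)),("w",(.013,-.045,.113),F(187,320)),("w",(.015,-.062,.126),F(148,335)),("w",(.015,.062,.126),F(447,431)),
 ("s",(.015,.062,0),C(500,485)),("s",(.015,-.062,0),C(425,402)),("s",(-.015,.062,0),C(540,472))],[.6,.2,-.3],T)
print(x,r)
# grasp: tool y along filter x (psi so that y = (cos,sin)(yaw)): y=z x x -> y=(sin psi... )
yaw=x[2]
for psi in (yaw+np.pi/2,yaw-np.pi/2):
    o=ori(psi);print(psi,o.as_matrix()[:,1].round(2))
    row([x[0],x[1],.25],o);row([x[0],x[1],.151],o)
print(probe_bus.get_obs()["joint_pos"])
```

```text
[ 0.58935029  0.2185743  -0.36601307] [[-1.9, -1.9], [2.5, -1.1], [-1.5, -1.7], [0.6, 1.1], [0.3, 0.1], [0.2, 0.8], [-0.5, 1.3], [-0.9, -0.3], [-0.4, 2.0]]
1.2047832592248329 [ 0.93 -0.36  0.  ]
row [ 0.336  0.233  1.913 -0.099  0.14   0.225] n>= 10.4
row [ 0.336  0.233  1.913 -0.065  0.141  0.318] n>= 10.4
-1.9368093943649602 [-0.93  0.36  0.  ]
row [-0.211  0.304 -1.193 -0.099  0.14   0.225] n>= 6.6
row [-0.211  0.304 -1.193 -0.065  0.141  0.318] n>= 6.6
[-0.96928511 -0.47805233  0.36014604  1.8554272   0.36762064  1.4514257
  0.95509933]
```

Converted, 0.225 m / 0.8 = 0.2813, 0.14 m / 0.8 = 0.175, -1.193 rad / 3.1416 = -0.3797.

Emit:
send_path(
  deltas="-0.0672,0.0968,-0.3797,-0.1238,0.175,0.2813,0.7 | -0.0672,0.0968,-0.3797,-0.1238,0.175,0.2813,0.7 | -0.0672,0.0968,-0.3797,-0.1238,0.175,0.2813,0.7 | -0.0672,0.0968,-0.3797,-0.1238,0.175,0.2813,0.7 | -0.0672,0.0968,-0.3797,-0.1238,0.175,0.2813,0.7 | -0.0672,0.0968,-0.3797,-0.1238,0.175,0.2813,0.7 | -0.0672,0.0968,-0.3797,-0.1238,0.175,0.2813,0.7 | -0.0672,0.0968,-0.3797,-0.1238,0.175,0.2813,0.7 | -0.0672,0.0968,-0.3797,-0.1238,0.175,0.2813,0.7 | -0.0672,0.0968,-0.3797,-0.1238,0.175,0.2813,0.7 | -0.0672,0.0968,-0.3797,-0.1238,0.175,0.2813,0.7 | -0.0672,0.0968,-0.3797,-0.1238,0.175,0.2813,0.7",
)

```text
clock: 8.9
position: [0.5903, 0.2184, 0.2527]
ee_rot: [-0.566, 0.824, -0.0, 0.001]
ft_force: [0.3, 0.1, 0.4]
grip_width: 0.703
grasp_force: 0.0
```

Run:
```python
from h import *
o=ori(-1.937)
row([.5895,.2185,.151],o);print(probe_bus.get_obs()["joint_pos"])
# grazing look: predicted filter points reprojected
c,T=W("wrist");snap("wrist","w4")
```

```text
row [-0.002  0.002 -0.     0.     0.001  0.102] n>= 1.6
[-0.98050225  0.40078386  0.73972415  1.48137483 -0.27273693  1.36182659
  2.55048749]
```

Converted, 3.14 rad / 3.1416 = 0.9995.

Emit:
send_path(
  deltas="0,0,0.2546,0,0,0,0.7 | 0,0,0.2546,0,0,0,0.7 | 0,0,0.2546,0,0,0,0.7 | 0,0,0.2546,0,0,0,0.7 | 0,0,0.5093,0,0,0,0.7 | 0,0,0.5093,0,0,0,0.7 | 0,0,0.5093,0,0,0,0.7 | 0,0,0.5093,0,0,0,0.7 | 0,0,0.7639,0,0,0,0.7 | 0,0,0.7639,0,0,0,0.7 | 0,0,0.7639,0,0,0,0.7 | 0,0,0.7639,0,0,0,0.7 | 0,0,0.9995,0,0,0,0.7 | 0,0,0.9995,0,0,0,0.7 | 0,0,0.9995,0,0,0,0.7 | 0,0,0.9995,0,0,0,0.7 | 0,0,0.9995,0,0,0,0.7 | 0,0,0.9995,0,0,0,0.7",
)

```text
clock: 11.2
position: [0.5904, 0.2184, 0.2524]
ee_rot: [0.823, 0.568, 0.001, 0.0]
ft_force: [-0.4, 0.5, -1.1]
grip_width: 0.697
grasp_force: 0.0
```

Run:
```python
from h import *
o=ori(1.205)
row([.5895,.2185,.151],o);print(probe_bus.get_obs()["joint_pos"])
```

```text
row [ 0.002 -0.001  0.002 -0.    -0.001  0.101] n>= 1.6
[-1.27174287  0.6604923   1.30295413  1.49379851 -0.63766445  1.46732938
 -0.32449387]
```

Emit:
send_path(
  deltas="0,0,0,0,-0.0013,0.0625,0.7 | 0,0,0,0,-0.0013,0.1,0.7 | 0,0,0,0,-0.0013,0.125,0.7 | 0,0,0,0,-0.0013,0.1263,0.7 | 0,0,0,0,-0.0013,0.1263,0 | 0,0,0,0,-0.0013,0.1263,0 | 0,0,0,0,-0.0013,0.1263,0 | 0,0,0,0,-0.0013,0.1263,0 | 0,0,0,0,-0.0013,0.1263,0 | 0,0,0,0,-0.0013,0.1263,0 | 0,0,0,0,-0.0013,0.1263,0",
  squeeze=60,
)

```text
clock: 12.58
position: [0.5904, 0.2188, 0.1525]
ee_rot: [0.824, 0.567, 0.002, 0.001]
ft_force: [0.4, -0.3, 6.4]
grip_width: 0.148
grasp_force: 59.9
```

Run:
```python
from h import *
row([.59,.218,.20],ori(1.205));row([.55,.1,.25],ori(np.pi/2));row([.55,-.008,.25],ori(np.pi/2));print(probe_bus.get_obs()["joint_pos"])
```

```text
row [ 0.003 -0.003  0.001 -0.001  0.    -0.047] n>= 0.8
row [ 0.004 -0.002 -0.365 -0.125  0.005 -0.098] n>= 2.5
row [ 0.004 -0.002 -0.365 -0.226  0.043 -0.098] n>= 4.0
[-1.24910779  0.73480349  1.2213571   1.61637274 -0.7132814   1.30075403
 -0.27587902]
```

Converted, -0.226 m / 0.8 = -0.2825, -0.098 m / 0.8 = -0.1225, -0.365 rad / 3.1416 = -0.1162.

Emit:
send_path(
  deltas="0,0,0,0,0,-0.0375,0 | 0,0,0,0,0,-0.075,0 | 0.0013,-0.0006,-0.1162,-0.1563,0.0063,-0.1225,0 | 0.0013,-0.0006,-0.1162,-0.1563,0.0063,-0.1225,0 | 0.0013,-0.0006,-0.1162,-0.1563,0.0063,-0.1225,0 | 0.0013,-0.0006,-0.1162,-0.2825,0.0538,-0.1225,0 | 0.0013,-0.0006,-0.1162,-0.2825,0.0538,-0.1225,0 | 0.0013,-0.0006,-0.1162,-0.2825,0.0538,-0.1225,0 | 0.0013,-0.0006,-0.1162,-0.2825,0.0538,-0.1225,0",
)

```text
clock: 13.7
position: [0.549, -0.0069, 0.2489]
ee_rot: [0.707, 0.707, -0.001, -0.001]
ft_force: [-0.3, -0.3, -2.5]
grip_width: 0.149
grasp_force: 59.4
```

Run:
```python
from h import *
(c,T),im=snap("wrist","w5");snap("scene","s5");snap("top","t5")
print(probe_bus.get_obs()["joint_pos"])
p,r=pose()
w=lambda l:r.as_matrix()@np.array([l[1],l[0],0])+p+[0,0,l[2]-.1525]
for l in [(.013,-.045,.126),(.015,.062,.126),(.015,-.062,.126),(0,0,.16),(.013,.045,.113)]: print(l,w(l).round(3),proj(c,T,w(l)).round(0))
for l in [(-.037,.045,.158),(-.037,-.045,.158),(0,.059,.159),(0,-.059,.159)]: print("stand",proj(c,T,np.array(l)+[.6405,-.008,0]).round(0))
a=cv2.resize(cv2.imread("pics/w5.png"),(800,600));cv2.imwrite("pics/v5.png",a)
```

```text
[-1.10487471  0.36329344  1.28502238  1.710097   -0.35651398  1.34214153
  0.24887901]
(0.013, -0.045, 0.126) [ 0.562 -0.051  0.222] [[301. 340.]]
(0.015, 0.062, 0.126) [0.564 0.056 0.222] [[311. 133.]]
(0.015, -0.062, 0.126) [ 0.564 -0.068  0.222] [[304. 366.]]
(0, 0, 0.16) [ 0.549 -0.006  0.256] [[276. 303.]]
(0.013, 0.045, 0.113) [0.562 0.039 0.209] [[303. 166.]]
stand [[363. 155.]]
stand [[353. 282.]]
stand [[424. 133.]]
stand [[403. 300.]]
```

View pics/v5.png

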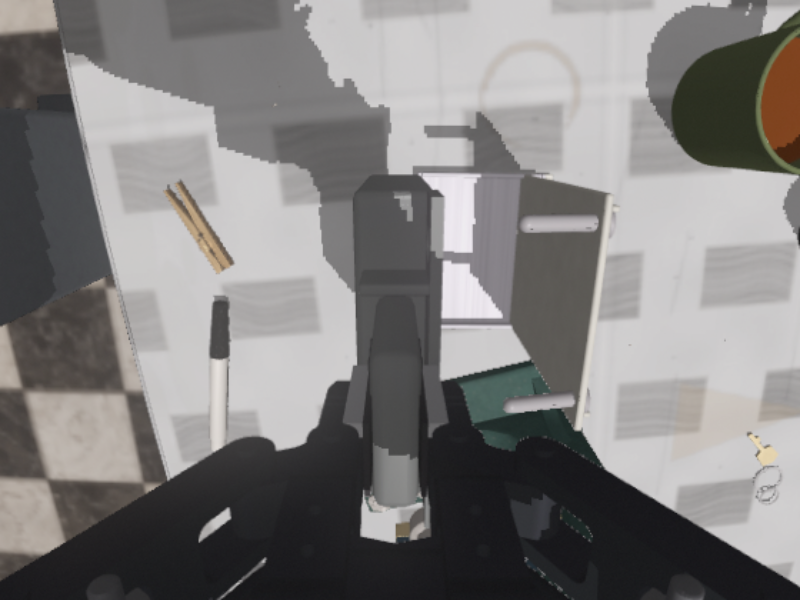

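The held filter's strip end at (441,193) agrees with prediction; pin tips at (521,225) and (504,406), plate-top corners (608,193), (579,430). I'll refine the stand and compute the approach along the pins.

Run:
```python
from fit import *
c=vision.calibration("wrist");T={"w":(c,np.load("pics/w5.npz")["T"])}
V=lambda x,y:(x/1.4286,y/1.4286)
x,r=fit([("w",(-.0345,.045,.157),V(524,225)),("w",(-.0345,-.045,.157),V(507,406)),("w",(0,.059,.159),V(608,193)),("w",(0,-.059,.159),V(578,429))],[.64,-.01,0],T)
print(x,r)
p,ro=pose();M=ro.as_matrix()
# filter in hand: y offset along tool x, from strip top rear corner
u=V(441,193);q=at(*T["w"],u,p[2]-.1525+.126);print("strip y+ rear corner",q.round(4),"tcp",p.round(4))
o=ori(np.pi/2)
for s in (.053,.045,.03,.015,.003):
    hz=.150+(s-.002)*.2126
    row([x[0]-s-.013,x[1]+(p[1]-(q[1]-.062)),hz+.0395],ori(np.pi/2+x[2]))
```

```text
[ 0.64107602 -0.00960767  0.003196  ] [[0.4, -0.5], [2.6, -0.7], [-1.0, 0.2], [-0.7, 1.2]]
strip y+ rear corner [0.5632 0.0549 0.2224] tcp [ 0.5491 -0.0063  0.2489]
row [-0.003  0.001 -0.001 -0.003  0.026  0.048] n>= 0.9
row [-0.003  0.001 -0.001 -0.003  0.034  0.05 ] n>= 1.0
row [-0.003  0.001 -0.001 -0.003  0.049  0.053] n>= 1.2
row [-0.003  0.001 -0.001 -0.003  0.064  0.056] n>= 1.4
row [-0.003  0.001 -0.001 -0.003  0.076  0.059] n>= 1.5
```

Units first: shifts go in shares of 800 mm and turns go in shares of pi rad. So 0.053 m / 0.8 = 0.0663, 0.045 m / 0.8 = 0.0563, -0.003 rad / 3.1416 = -0.001.

Emit:
send_path(
  deltas="-0.001,0.0003,-0.0003,-0.0038,0.0188,0.0375,0 | -0.001,0.0003,-0.0003,-0.0038,0.0325,0.06,0 | -0.001,0.0003,-0.0003,-0.0038,0.0325,0.06,0 | -0.001,0.0003,-0.0003,-0.0038,0.0325,0.06,0 | -0.001,0.0003,-0.0003,-0.0038,0.0425,0.0625,0 | -0.001,0.0003,-0.0003,-0.0038,0.0475,0.0638,0 | -0.001,0.0003,-0.0003,-0.0038,0.0525,0.065,0 | -0.001,0.0003,-0.0003,-0.0038,0.0563,0.065,0 | -0.001,0.0003,-0.0003,-0.0038,0.0613,0.0663,0 | -0.001,0.0003,-0.0003,-0.0038,0.0613,0.0663,0",
)

```text
clock: 15.1
position: [0.5983, -0.0106, 0.196]
ee_rot: [0.707, 0.708, 0.001, 0.0]
ft_force: [1.3, 2.1, -3.9]
grip_width: 0.148
grasp_force: 59.3
```

Run:
```python
from h import *
snap("wrist","w6");snap("scene","s6")
a=cv2.imread("pics/w6.png")[60:330,200:450];b=cv2.imread("pics/s6.png")[130:250,190:310]
cv2.imwrite("pics/v6.png",np.hstack([cv2.resize(a,(417,450)),cv2.resize(b,(380,450),interpolation=cv2.INTER_CUBIC)]))
p,r=pose();row([.6411-.003-.013,p[1],.1502+.0395],r)
```

```text
row [ 0.     0.     0.    -0.     0.027  0.006] n>= 0.4
```

View pics/v6.png

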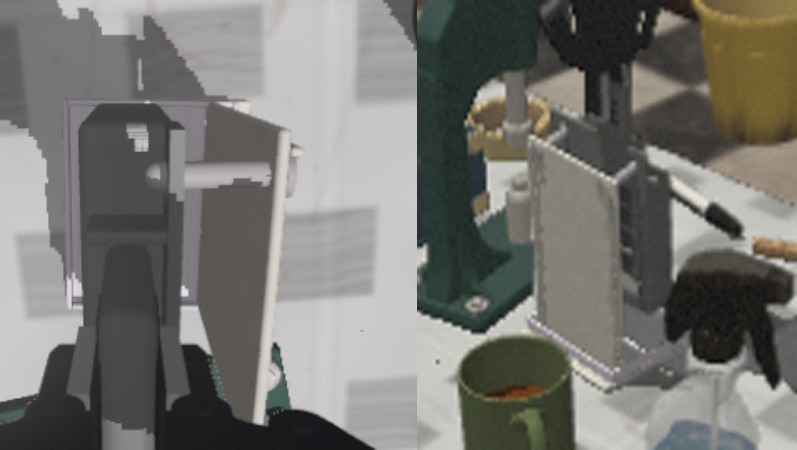

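The left pin's tip shows through the strip at (155,175), forces are small: both holes are on. Slide home.

Converted, 0.027 m / 0.8 = 0.0338, 0.025 m / 0.8 = 0.0313.

Emit:
send_path(
  deltas="0,0,0,0,0.0063,0.0013,0 | 0,0,0,0,0.0125,0.0025,0 | 0,0,0,0,0.0188,0.0038,0 | 0,0,0,0,0.025,0.005,0 | 0,0,0,0,0.0313,0.0063,0 | 0,0,0,0,0.0338,0.0075,0 | 0,0,0,0,0.0338,0.01,0 | 0,0,0,0,0.0338,0.01,0",
)

```text
clock: 16.2
position: [0.6246, -0.0107, 0.1887]
ee_rot: [0.707, 0.707, 0.001, -0.001]
ft_force: [-6.6, 4.3, 5.7]
grip_width: 0.155
grasp_force: 60.8
```

Converted, -0.23 m / 0.8 = -0.2875, -0.2 m / 0.8 = -0.25.

Emit:
send_path(
  deltas="0,0,0,0,0,0,0.3 | 0,0,0,0,0,0,0.4 | 0,0,0,0,0,0,0.4 | 0,0,0,0,0,0,0.4 | 0,0,0,0,0,-0.025,0.4 | 0,0,0,0,0,-0.0625,0.4 | 0,0,0,0,0,-0.125,0.4 | 0,0,0,0,0,-0.1875,0.4 | 0,0,0,0,0,-0.25,1 | 0,0,0,0,0,-0.2875,1 | 0,0,0,0,0,-0.2875,1",
)

```text
clock: 17.58
position: [0.6251, -0.0119, 0.4216]
ee_rot: [0.707, 0.707, 0.002, 0.002]
ft_force: [0.0, -1.6, 0.2]
grip_width: 0.996
grasp_force: 0.0
```

Run:
```python
from h import *
row([.42,.08,.43],ori(np.pi,(0,-.35,0)))
```

```text
row [-0.27  -0.27  -1.553  0.092 -0.205 -0.01 ] n>= 8.5
```

Converted, -0.205 m / 0.8 = -0.2563, -0.01 m / 0.8 = -0.0125, -1.553 rad / 3.1416 = -0.4943.

Emit:
send_path(
  deltas="-0.0859,-0.0859,-0.4943,0.115,-0.2563,-0.0125,1 | -0.0859,-0.0859,-0.4943,0.115,-0.2563,-0.0125,1 | -0.0859,-0.0859,-0.4943,0.115,-0.2563,-0.0125,1 | -0.0859,-0.0859,-0.4943,0.115,-0.2563,-0.0125,1 | -0.0859,-0.0859,-0.4943,0.115,-0.2563,-0.0125,1 | -0.0859,-0.0859,-0.4943,0.115,-0.2563,-0.0125,1 | -0.0859,-0.0859,-0.4943,0.115,-0.2563,-0.0125,1 | -0.0859,-0.0859,-0.4943,0.115,-0.2563,-0.0125,1 | -0.0859,-0.0859,-0.4943,0.115,-0.2563,-0.0125,1 | -0.0859,-0.0859,-0.4943,0.115,-0.2563,-0.0125,1 | -0.0859,-0.0859,-0.4943,0.115,-0.2563,-0.0125,1 | -0.0859,-0.0859,-0.4943,0.115,-0.2563,-0.0125,1",
)

```text
clock: 19.08
position: [0.4195, 0.0795, 0.4276]
ee_rot: [0.002, 0.985, 0.0, 0.172]
ft_force: [0.1, -0.1, -0.7]
grip_width: 1.001
grasp_force: 0.0
```

Run:
```python
from h import *
snap("wrist","w7")
cv2.imwrite("pics/v7.png",cv2.resize(cv2.imread("pics/w7.png"),(800,600)))
```

```text
(no output)
```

View pics/v7.png

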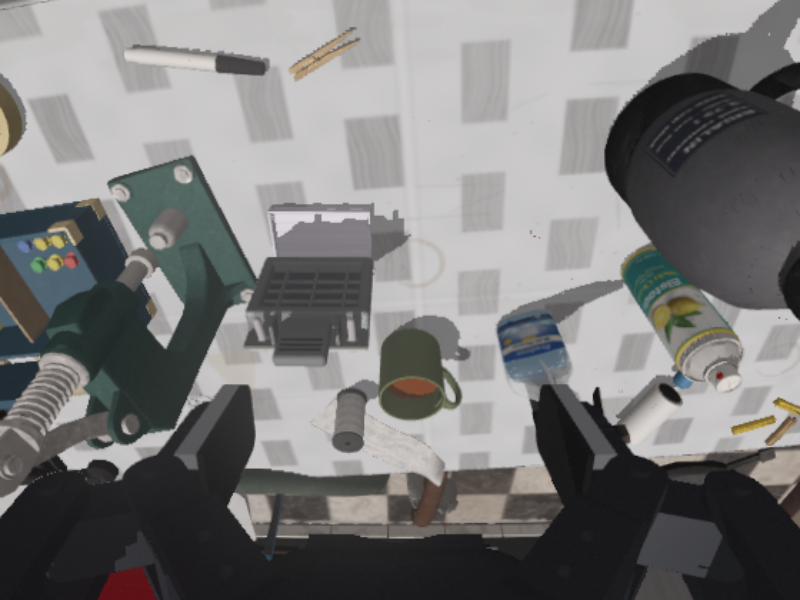

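The filter hangs with both pins through its holes at (258,325) and (350,325), plate behind; mug, bottle, can look unmoved; jug is at the right, (700,190). All views used, so I measure the jug numerically from here.

Create jug.py:
```python
from h import *
c,T=W("scene")
def cap(f,ref="pics/scene0.png"):
    t=cv2.imread(ref)[126:156,334:374];im=cv2.imread(f)
    m=cv2.matchTemplate(im[100:200,310:460],t,cv2.TM_CCOEFF_NORMED);_,v,_,l=cv2.minMaxLoc(m)
    g=lambda a,b,c_:.5*(a-c_)/(a-2*b+c_)
    x,y=l;sx=g(*m[y,x-1:x+2]);sy=g(*m[y-1:y+2,x])
    u=np.array([310+x+sx+19,100+y+sy+8]);return u,v,at(c,T,u,.294)
```

Run:
```python
from jug import *
snap("scene","s7")
r=cap("pics/scene0.png")[2]
for f in("scene0","s2","s3","s5","s7"):
    u,v,p=cap(f"pics/{f}.png");print(f,u.round(1),round(v,3),p.round(4),(p-r).round(4))
g=cv2.cvtColor(cv2.imread("pics/s7.png"),cv2.COLOR_BGR2GRAY)
for y in(160,175,190,205,235): print(y,''.join('#' if q<70 else '.' for q in g[y,330:450]))
# bystander check
a,b=cv2.imread("pics/scene0.png").astype(int),cv2.imread("pics/s7.png").astype(int)
d=abs(a-b).max(2)>30
for n,(x0,x1,y0,y1) in dict(mug=(203,242,218,270),spray=(262,300,228,286),can=(343,372,250,297)).items(): print(n,d[y0:y1,x0:x1].mean().round(3))
o=ori(np.pi,(-.2,0,0))
for p in ([.42,.3,.45],[.473,.57,.4],[.473,.57,.045],[.473,.515,.045]): row(p,o)
```

```text
scene0 [353. 134.] 1.0 [0.4983 0.2538 0.294 ] [0. 0. 0.]
s2 [375.5 141.1] 0.78 [0.4985 0.3207 0.294 ] [0.0001 0.0669 0.    ]
s3 [399.9 149. ] 0.823 [0.4991 0.3887 0.294 ] [0.0007 0.1349 0.    ]
s5 [399.9 149. ] 0.825 [0.4991 0.3888 0.294 ] [0.0008 0.135  0.    ]
s7 [399.8 148.9] 0.823 [0.499  0.3886 0.294 ] [0.0006 0.1348 0.    ]
160 .....................................................################################...................................
175 ...........................................................................##############################...............
190 #######.####################.###########.................................##.############################################
205 ..............................#########################################################################.................
235 ...........................................###################################################..........................
mug 0.0
spray 0.014
can 0.01
row [ 0.199  0.343 -0.039 -0.007  0.22  -0.021] n>= 3.5
row [ 0.199  0.343 -0.039 -0.039  0.49   0.044] n>= 7.9
row [ 0.199  0.343 -0.039  0.081  0.49   0.378] n>= 10.0
row [ 0.199  0.343 -0.039  0.081  0.435  0.378] n>= 9.3
```

Converted, 0.49 m / 0.8 = 0.6125, 0.378 m / 0.8 = 0.4725, 0.343 rad / 3.1416 = 0.1092.

Emit:
send_path(
  deltas="0.0633,0.1092,-0.0124,-0.0088,0.275,-0.0263,1 | 0.0633,0.1092,-0.0124,-0.0088,0.275,-0.0263,1 | 0.0633,0.1092,-0.0124,-0.0088,0.275,-0.0263,1 | 0.0633,0.1092,-0.0124,-0.0088,0.275,-0.0263,1 | 0.0633,0.1092,-0.0124,-0.0488,0.6125,0.055,1 | 0.0633,0.1092,-0.0124,-0.0488,0.6125,0.055,1 | 0.0633,0.1092,-0.0124,-0.0488,0.6125,0.055,1 | 0.0633,0.1092,-0.0124,-0.0488,0.6125,0.055,1 | 0.0633,0.1092,-0.0124,-0.0488,0.6125,0.055,1 | 0.0633,0.1092,-0.0124,-0.0488,0.6125,0.055,1 | 0.0633,0.1092,-0.0124,0.1013,0.6125,0.4725,1 | 0.0633,0.1092,-0.0124,0.1013,0.6125,0.4725,1 | 0.0633,0.1092,-0.0124,0.1013,0.6125,0.4725,1 | 0.0633,0.1092,-0.0124,0.1013,0.6125,0.4725,1 | 0.0633,0.1092,-0.0124,0.1013,0.6125,0.4725,1 | 0.0633,0.1092,-0.0124,0.1013,0.6125,0.4725,1 | 0.0633,0.1092,-0.0124,0.1013,0.6125,0.4725,1 | 0.0633,0.1092,-0.0124,0.1013,0.6125,0.4725,1 | 0.0633,0.1092,-0.0124,0.1013,0.6125,0.4725,1",
)

```text
clock: 21.55
position: [0.4719, 0.5723, 0.0486]
ee_rot: [-0.002, 0.995, -0.099, 0.002]
ft_force: [-0.0, 0.1, 0.0]
grip_width: 1.0
grasp_force: 0.0
```

Run:
```python
from h import *
o=ori(np.pi,(-.2,0,0))
for p in ([.4736,.57,.045],[.4736,.51,.045],[.4736,.41,.045],[.4736,.37,.045]): row(p,o)
```

```text
row [ 0.002  0.004  0.004 -0.002 -0.002  0.004] n>= 0.1
row [ 0.002  0.004  0.004 -0.001 -0.06   0.016] n>= 1.0
row [ 0.002  0.004  0.004 -0.001 -0.158  0.035] n>= 2.6
row [ 0.002  0.004  0.004 -0.001 -0.198  0.043] n>= 3.2
```

Converted, -0.148 m / 0.8 = -0.185, -0.06 m / 0.8 = -0.075, 0.004 rad / 3.1416 = 0.0013.

Emit:
send_path(
  deltas="0,0.0013,0.0013,-0.0013,-0.0375,0.0125,1 | 0,0.0013,0.0013,-0.0013,-0.0625,0.0175,1 | 0,0.0013,0.0013,-0.0013,-0.075,0.02,1 | 0,0.0013,0.0013,-0.0013,-0.0813,0.0213,1 | 0,0.0013,0.0013,-0.0013,-0.0875,0.0225,1 | 0,0.0013,0.0013,-0.0013,-0.0975,0.0238,1 | 0,0.0013,0.0013,-0.0013,-0.11,0.0263,1 | 0,0.0013,0.0013,-0.0013,-0.1225,0.0288,1 | 0,0.0013,0.0013,-0.0013,-0.135,0.0313,1 | 0,0.0013,0.0013,-0.0013,-0.1475,0.0338,1 | 0,0.0013,0.0013,-0.0013,-0.16,0.0363,1 | 0,0.0013,0.0013,-0.0013,-0.1725,0.0388,1 | 0,0.0013,0.0013,-0.0013,-0.185,0.0413,1 | 0,0.0013,0.0013,-0.0013,-0.185,0.0413,1",
)

```text
clock: 23.3
position: [0.473, 0.4182, 0.0425]
ee_rot: [0.001, 0.995, -0.101, -0.001]
ft_force: [-0.0, 2.3, -1.2]
grip_width: 0.997
grasp_force: 0.0
```

Run:
```python
from jug import *
snap("scene","s8");r=cap("pics/scene0.png")[2];u,v,p=cap("pics/s8.png");print(v,(p-r).round(4))
```

```text
0.85689777135849 [-0.0042  0.0305 -0.    ]
```

Converted, -0.024 m / 0.8 = -0.03, -0.018 m / 0.8 = -0.0225.

Emit:
send_path(
  deltas="0,0,0,0,-0.0125,0.0013,1 | 0,0,0,0,-0.0225,0.0038,1 | 0,0,0,0,-0.03,0.005,1 | 0,0,0,0,-0.03,0.005,1",
)

```text
clock: 23.85
position: [0.4729, 0.3945, 0.0433]
ee_rot: [0.0, 0.995, -0.101, -0.001]
ft_force: [-0.1, 2.6, -1.5]
grip_width: 1.001
grasp_force: 0.2
```

Run:
```python
from jug import *
snap("scene","s9");r=cap("pics/scene0.png")[2];u,v,p=cap("pics/s9.png");print(v,(p-r).round(4))
```

```text
0.9736871123313904 [-0.0006  0.011   0.    ]
```

Converted, -0.24 m / 0.8 = -0.3, -0.18 m / 0.8 = -0.225.

Emit:
send_path(
  deltas="0,0,0,0,-0.0075,0.0013,1 | 0,0,0,0,-0.0125,0.0025,1 | 0,0,0,0,-0.0125,0.0025,1 | 0,0,0,0,0.0375,-0.0075,1 | 0,0,0,0,0.1,-0.02,1 | 0,0,0,0,0.175,-0.0375,1 | 0,0,0,0,0.2125,-0.075,1 | 0,0,0,0,0.2125,-0.15,1 | 0,0,0,0,0.2125,-0.225,1 | 0,0,0,0,0.2125,-0.3,1 | 0,0,0,0,0.2125,-0.3,1",
)

```text
clock: 25.28
position: [0.4743, 0.6111, 0.2504]
ee_rot: [-0.0, 0.995, -0.097, 0.001]
ft_force: [-0.1, -0.1, -0.7]
grip_width: 1.0
grasp_force: 0.0
```

Run:
```python
from jug import *
snap("scene","s10");r=cap("pics/scene0.png")[2];u,v,p=cap("pics/s10.png");print(v,(p-r).round(4))
a,b=[cv2.imread(f"pics/{f}.png").astype(int) for f in("scene0","s10")]
d=abs(a-b).max(2)>30
for n,(x0,x1,y0,y1) in dict(mug=(203,242,218,270),spray=(262,300,228,286),can=(343,372,250,297),jug=(330,375,150,210),cap=(338,368,128,150),foot=(345,374,225,245),all=(0,560,0,420)).items(): print(n,d[y0:y1,x0:x1].mean().round(3))
s7=cv2.imread("pics/s7.png").astype(int);print("filter/stand vs s7",(abs(b-s7).max(2)>30)[150:240,215:290].mean())
for y in(160,185,235): print(y,[ [i for i in range(300,400) if (im[y,i].mean()<75)][::99999] for im in(a,b)],[max([i for i in range(330,400) if im[y,i].mean()<75]) for im in(a,b)],[min([i for i in range(318,400) if im[y,i].mean()<75]) for im in(a,b)])
o=probe_bus.get_obs();print(o["position"],o["ft_force"],o["clock"])
```

```text
0.9587787985801697 [-0.0025  0.0053  0.    ]
mug 0.0
spray 0.014
can 0.0
jug 0.008
cap 0.118
foot 0.003
all 0.069
filter/stand vs s7 0.0
160 [[307], [306]] [399, 399] [318, 318]
185 [[315], [315]] [387, 392] [318, 318]
235 [[300], [323]] [376, 378] [318, 323]
[0.47402924 0.6100492  0.24678733] [ 0.17522014 -0.83808197 -1.00610101] 25.325
```

```bash
python3 -c "from workcell import manip, vision, probe_bus, hand_in;print(hand_in())"
```

```text
the job is handed in; nothing more can be done
None
```

The job is handed in: the filter hangs on both pins against the back plate, the jug is back upright about 6 mm from where it stood by the scene camera, and the can, bottle and mug showed no movement; the judge's verdict was not shown.

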